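# Start the bench centrifuge

## Robot

A 6-joint arm with a two-finger parallel gripper is mounted at the origin on a cart in front of the work surface, level with it; the furniture and walls round the work are solid. World frame = base frame: x ahead of the robot, y to its left, z up, the work surface at z = 0. Lengths are in mm, angles in rad, forces in N, time in s.
With the tool pointing down it reaches from about 300 to 775 mm from the base axis. Payload 14.6 kg.
Tool frame: the origin (TCP) lies where the fingers leave the gripper's body, on its centre line; the fingertips stand 97 mm ahead of it and the grasp point (between the pads) lies ahead of it (grip_depth is the z of the grasp point in the tool frame, in mm); z points along the fingers, y is the line along which they close (so a half turn about z gives the same grasp; the last joint's range is limited). The gripper opens to 94 mm and grips with 3 to 60 N. Pads are 16 mm wide; open, the fingers measure 119 mm over their backs; the gripper's body (75 mm by 177 mm) begins 78 mm behind the grasp point.
Start: joints at [1.179, 0.3, 1.521, -0, 1.321, -0.067], TCP at [175.513, 521.234, 302.646] pointing down, gripper open.
Joint ranges: [-3.03, 3.03], [-0.79, 2.21], [0.23, 2.52], [-1.04, 4.18], [0, 3.07], [-2.55, 2.55]. Speed limits (rad/s): [2.22, 2.22, 2.57, 3.14, 3.14, 3.14].

## Interface

Orientations are given as [roll, pitch, yaw] about the fixed x, y, z axes, in that order (R = Rz(yaw) Ry(pitch) Rx(roll)).
In Python, from cell import read_state, camera, sign_off, regions_of, spot_point, grip_depth gives the robot as it stands. The module is installed in compiled form; this text tells all that it offers.
- The arm moves only by the tool send_rows, never from a script. Its argument "series" is a list of rows, each a list of 3 entries, a list of its own where there are three numbers: the shift along the world's x, y, z in mm, then the turn about the world's z in degrees, then the closure, from -1 (fully open) to 1 (shut), so that 0 is half open. A call has 1 to 12 rows; each row shifts and turns the commanded pose from where the row before left it; what a row does not reach is not made up. A row lasts 1/10 s, in which the tool goes at most 50 mm and 8.59 degrees, less where a joint would pass 70% of its speed; a pose out of reach is approached as far as the arm can. A call is refused whole if a number of a shift passes 50 or a number of a turn 8.59, either way. A call with a gripper value outside its range is refused whole. The fingers move at their own pace and stop on an object; "squeeze" is the grip in N (left out, the last holds). Time passes only in rows, so rows that do not move let the fingers close. It gives the time, the measured TCP pose, the force, the opening and the grip force at its end, in the units of the state.
- read_state(): the state, without advancing time (a new reading comes with each control period).
- camera(name): name is "side" or "top"; returns a dict with "color" (420x560x3 uint8, blue, green, red), "fx", "fy", "cx", "cy" (pixels), "dist" ([k1, k2, p1, p2, k3] as OpenCV has them; the pictures are not rectified), "camera_from_world" (4x4, takes a point from world to camera coordinates). Camera axes: x right, y down, z forward; pixel columns grow to the right and rows downward; lengths in mm; the calibration is good to about 2 mm. A picture is of the moment at which its call begins. There is no depth.
- sign_off(): hands the job in; it is judged then, once.
Trained networks look in a picture, given as the dict that the camera call returned (one of the last four; its "shot" number tells which), for a name from the list of things; names that differ only in an ending like _2 or _b are one class to them, and where a whole thing is asked for, a point or a joint stands for the part that bears it (a point fixed in the world has none). Each returns a list of dicts, best first, with "confidence" (0 to 1); they miss things now and then, are a little off and sometimes report something else, mostly with a low value. They report only what shows in the picture. A call takes as long as a camera call.
- regions_of(thing, picture): "mask" (420x560 bool, what is visible of it).
- spot_point(thing, picture): "point" ([x, y, z] in mm, in the coordinates of the camera as it stood for that picture, good to about 4 mm: a listed point, or the origin of a listed thing).
The state is a dict: "clock": time; "joints": joint angles; "qd": joint speeds; "effort": joint torques, N m; "eef_pos": TCP position; "eef_rot": TCP orientation; "wrist_force": force on the tool from outside, world axes, zero at the start; "moment": the same for the moment, N m; "finger_gap": finger opening in mm; "finger_force": force on a finger pad.
Only numpy, scipy, OpenCV 4.12 (cv2) and the standard library are available. Lean on these libraries where they do the work, as an engineer would, in place of code of your own. Each camera call takes 0.05 s, during which the arm holds its last target. There are 200 camera calls.

## Task

Start the loaded bench centrifuge by pressing with the fingertips; nothing needs to be gripped. Push its open lid down until the spring catch snaps and holds it shut, only then press down the raised end of the black mains rocker, the end nearer the lid, until the switch tips over and stays, and last press the round start key fully in and let it come back out. Leave the square stop key alone, do not lift the lid farther open, keep the arm itself off the machine, and neither lift nor push aside the things standing round it.

Things in the scene. Friction and masses are not known exactly. Their poses are not given: they have to be found in the camera images.
- centrifuge: white bench centrifuge, box 230 x 230 mm, 100 mm high (115 with the lid shut), firm on the bench. Origin on the bench, 120 mm behind its front face. x points from its front to the lid hinge at the back, z up. The panel, the front 56 mm of the top, slopes 10 degrees down to the front; on it at x = -92 mm: mains rocker at y = +80, start key at +20, stop key at -30, display at -78 mm
- lid (a joint): angle of the grey lid with clear window, rad: 0 shut, 0.55 to 0.9 at the start, stop at 1.2. 150 x 170 mm, 12 thick, hinged at the back. A weak spring lifts it; friction holds it where it stands open. The last 15 mm at its front edge run against the catch (about 8 N); pushed to its stop at 0 it is caught and stays below 0.02 when let go, else it springs up
- catch (a joint): travel of the spring bolt that holds the lid's tongue, m: 0 is home. The tongue pushes it about 0.007 to the front as the lid comes down; it springs back to 0 when the tongue has passed. Its ribbed thumb piece, 28 x 7 mm, stands on the deck just in front of the shut lid and need not be touched
- lid_hinge (a point): point on the lid's hinge line (the machine's y direction), in the middle, 105 mm behind the machine's origin and 108.5 mm above the bench
- lid_press (a point): middle of the ribbed black press pad (30 x 60 mm) on top of the lid's front strip, 130 mm in front of the hinge line, 6 mm above it when shut (the line lies at mid-thickness of the lid), and 20 mm from the lid's front edge; moves with the lid
- rocker (a joint): angle of the mains rocker, rad: 0 off (far end raised), 0.34 on (far end down). The black rocker is 22 mm wide and 40 mm long front to back and tips over its middle; past half way it snaps over by itself and stays. Pressing the raised end takes about 6 N
- rocker_on_end (a point): top of the rocker's raised end, the one nearer the lid, 15 mm from its middle and 5 mm from the end; goes down about 5 mm as the switch tips over; moves with the rocker
- start_key (a joint): how far the start key is pressed, m: 0 out, 0.004 fully in. A spring brings it back (about 2 N at first, 4 N fully in); its travel is square to the panel, and pressing straight down works
- start_top (a point): middle of the top of the round grey start key, 26 mm across, which stands 9 mm proud of the panel
- stop_key (a joint): how far the stop key is pressed, m: 0 out, 0.004 fully in; to be left alone
- stop_top (a point): middle of the top of the square grey stop key, 18 x 18 mm, 9 mm proud of the panel, 50 mm to the right of the start key
- sample_pot: loose capped pot, 46 mm across, 66 mm high, standing to the right of the machine; leave alone. Origin under its middle
- sputum_cup: loose capped sample cup, 48 mm across, 60 mm high, to the right of the machine; leave alone. Origin under its middle
- dropper: loose brown dropper bottle, 38 mm across, 124 mm high, to the right of the machine; leave alone. Origin under its middle
- marker: loose marker pen, 135 mm long and 17 mm thick, lying along y in front of the machine; leave alone. Origin under its middle

How it is judged (in metres and radians):
On the way, in this order (a step that is already met when the one before it is completed fails the run):
1. the lid is down and the catch has snapped over its tongue (value of joint lid below 0.022 rad and value of joint catch below 0.0015 m), for 0.2 s.
2. the mains rocker is on (value of joint rocker above 0.28 rad), for 0.2 s.
3. the start key is pressed fully in by the fingers (value of joint start_key above 0.0032 m and contact force between the fingers and start_key above 0.5 N), for 0.05 s.
At the end, for the whole second after the job is handed in: The lid is down (joint under 0.022 rad) with the catch home (under 1.5 mm), the rocker is on (over 0.28 rad), the start key has been pressed at least 3.2 mm and is out again, the stop key is out and the things round the machine lie still (all of step 1 and value of joint rocker above 0.28 rad and value of joint each of start_key, stop_key below 0.001 m and linear speed of each of sample_pot, sputum_cup, dropper, marker below 0.02 m/s); the robot touches nothing.
It fails at once if the arm or the gripper's body leans on the machine (contact force between the arm and centrifuge above 5 N).
It fails at once if the order is broken: mains on while the lid is not down, or start key pressed while the mains is off ((value of joint rocker above 0.19 rad and value of joint lid above 0.05 rad) or (value of joint start_key above 0.002 m and value of joint rocker below 0.17 rad)).
It fails at once if the stop key is pressed (value of joint stop_key above 0.002 m).
It fails at once if the lid is lifted farther open (value of joint lid above 1.05 rad).
It fails at once if a thing standing round the machine is lifted, carried or pushed aside by more than 20 mm (distance of any of sample_pot, sputum_cup, dropper, marker from where it was at the start of the episode above 0.02 m).
It also fails if it takes over 48 s, if anything falls off the work surface, if the arm or the gripper's body presses on something with over 40 N, if the wrist force passes 120 N, or if a joint passes its speed limit or range.

## Working session

There is one attempt and no reset: what is moved stays moved. The work goes in short steps, Python scripts to look and compute and a tool call to move; the robot and the scene stay as the last step left them, time stands still between calls to the robot, and variables do not carry over. Pictures are saved under pics/ and viewed, at most 10 in all, crops included, and the job is handed in when it is done.

Besides the shell and the picture viewer there is one more tool, called after "Request:" in YAML: its name, and indented under it one key for each argument. send_rows: Moves the arm, as the interface text tells. Its arguments: {"type":"object","properties":{"series":{"type":"array"},"squeeze":{"type":"number"}},"required":["series"]}

```bash
mkdir -p pics
cat > h.py <<'E'
import numpy as np, cv2
from cell import *
def look(names, tag=None, cams=("side","top")):
    for c in cams:
        p=camera(c); W=np.linalg.inv(p["camera_from_world"])
        if tag: cv2.imwrite(f"pics/{tag}_{c}.png",p["color"])
        for n in names:
            for d in spot_point(n,p)[:2]:
                q=np.array(d["point"]); w=W[:3,:3]@q+W[:3,3]
                px=cv2.projectPoints(q.reshape(1,1,3),np.zeros(3),np.zeros(3),np.array([[p["fx"],0,p["cx"]],[0,p["fy"],p["cy"]],[0,0,1.]]),np.array(p["dist"]))[0].ravel()
                print(c,n,w.round(0),round(d["confidence"],2),px.round())
E
python3 - <<'E'
from h import *
print(read_state(), grip_depth if not callable(grip_depth) else grip_depth())
look(["centrifuge","lid_hinge","lid_press","rocker_on_end","start_top","stop_top","sample_pot","sputum_cup","dropper","marker"],"a")
E
```

```text
{'clock': 0.0, 'joints': array([ 1.17938878e+00,  3.00450405e-01,  1.52159535e+00,  2.61108249e-05,
        1.32069341e+00, -6.66139200e-02]), 'qd': array([-8.56016305e-06,  9.46083824e-04, -2.35636660e-04, -5.94285823e-05,
       -7.68216663e-05,  4.76361615e-04]), 'effort': array([-1.53609737e-03, -5.31808591e+01, -3.52742708e+01,  7.08619715e-02,
        2.43789976e-02, -5.28445878e-05]), 'eef_pos': array([175.45865538, 521.09803134, 302.09158352]), 'eef_rot': array([-3.14045038e+00, -1.01551478e-04,  2.81679249e+00]), 'wrist_force': array([ 0.43118736, -0.46638543, -0.00429453]), 'moment': array([ 0.01815158, -0.06513119, -0.00314311]), 'finger_force': 0.0, 'finger_gap': 93.66508477497437} 78.39999999999999
side centrifuge [ 535. -235.    0.] 0.66 [263. 230.]
side lid_hinge [ 639. -258.  112.] 0.83 [311. 177.]
side lid_hinge [ 538. -234.    2.] 0.27 [264. 229.]
side lid_press [ 545. -233.  198.] 0.74 [266. 141.]
side rocker_on_end [ 476. -135.  109.] 0.45 [217. 174.]
side start_top [ 450. -191.  104.] 0.44 [217. 187.]
side stop_top [ 440. -241.  102.] 0.37 [222. 198.]
side stop_t
[... 258 characters left out ...]
 [ 536. -234.   -1.] 0.7 [262. 207.]
top lid_hinge [ 640. -258.  110.] 0.94 [270. 146.]
top lid_press [ 550. -235.  194.] 0.94 [255. 178.]
top lid_press [ 641. -258.  107.] 0.26 [270. 146.]
top rocker_on_end [ 477. -135.  113.] 0.64 [207. 226.]
top rocker_on_end [ 537. -233.    0.] 0.51 [262. 207.]
top start_top [ 450. -192.  102.] 0.61 [237. 241.]
top stop_top [ 436. -242.  101.] 0.43 [263. 247.]
top sample_pot [ 572. -400.   -4.] 0.76 [336. 191.]
top sputum_cup [ 506. -397.    3.] 0.59 [336. 219.]
top sputum_cup [ 450. -192.  102.] 0.18 [237. 240.]
top dropper [ 445. -374.   -4.] 0.62 [327. 247.]
top marker [ 379. -208.   -1.] 0.72 [251. 279.]
top marker [ 445. -376.   -5.] 0.6 [327. 247.]
```

```bash
python3 -c "
import cv2,numpy as np
a=cv2.imread('pics/a_side.png');b=cv2.imread('pics/a_top.png')
cv2.imwrite('pics/ab.png',cv2.resize(np.hstack([a[90:330,130:400],b[90:330,130:400]]),(800,356)))"
```

```text
(no output)
```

View pics/ab.png

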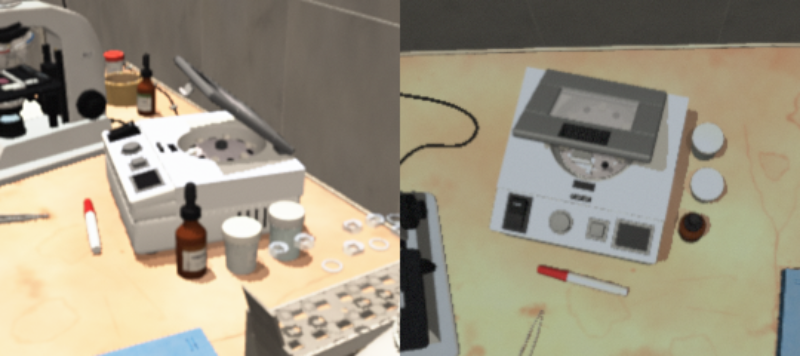

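The pictures show the white centrifuge with its lid half open and the panel facing the robot. The rocker is at top-camera pixel (207,226), the start key at (237,241), the marker in front and the pots to the right. A microscope stands close on the left, so I'll check the full view for clearance.

```bash
python3 -c "
import cv2,numpy as np
a=cv2.imread('pics/a_side.png');b=cv2.imread('pics/a_top.png')
cv2.imwrite('pics/full.png',cv2.resize(np.hstack([a,b]),(800,300)))
from cell import camera
for c in ('side','top'):
  p=camera(c);W=np.linalg.inv(p['camera_from_world']);print(c,W[:3,3].round(),p['fx'],p['fy'],p['cx'],p['cy'],W[:3,:3].round(2).tolist())
"
```

```text
side [ 139. -956.  462.] 432.5482659990636 432.5482659990636 265.5981018564576 211.00621637236597 [[0.87, -0.23, 0.43], [-0.49, -0.39, 0.78], [-0.01, -0.89, -0.45]]
top [ 349. -300.  913.] 418.51092939305073 418.51092939305073 289.6535901415465 214.96422504499023 [[-0.02, -0.98, 0.18], [-1.0, 0.02, 0.01], [-0.01, -0.18, -0.98]]
```

View pics/full.png

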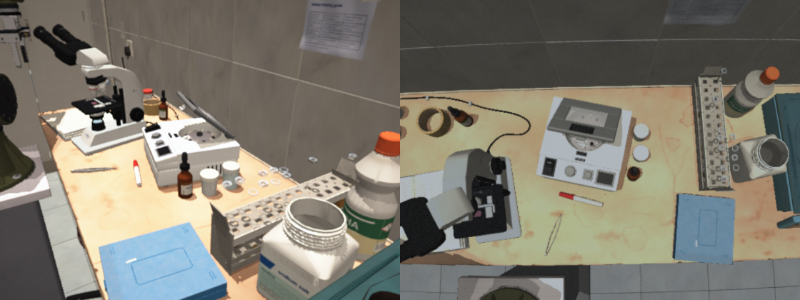

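Both views show the microscope to the left at about x 200–520, y > -25, and up to z ≈ 375. I'll raise the tool well above it before sweeping across, with the fingers closed.

Request:
send_rows:
  series:
    - [[0,0,45],5.6,1]
    - [[0,0,45],0,1]
    - [[0,0,45],0,1]
    - [[0,0,45],0,1]
    - [[0,0,45],0,1]
    - [[0,0,0],0,1]
  squeeze: 10

```text
clock: 1.8
eef_pos: [175.2, 520.7, 533.8]
eef_rot: [3.132, 0.001, 2.915]
wrist_force: [0.3, -0.0, -0.0]
finger_gap: 49.7
finger_force: 0.0
```

Request:
send_rows:
  series:
    - [[35,-30,0],0,1]
    - [[35,-30,0],0,1]
    - [[35,-30,0],0,1]
    - [[35,-30,0],0,1]
    - [[35,-30,0],0,1]
    - [[35,-30,0],0,1]
    - [[25,-40,0],0,1]
    - [[25,-40,0],0,1]
    - [[25,-40,0],0,1]
    - [[25,-40,0],0,1]
    - [[25,-40,0],0,1]
    - [[25,-40,0],0,1]

```text
clock: 3.0
eef_pos: [536.2, 99.4, 527.3]
eef_rot: [-3.142, -0.0, 2.915]
wrist_force: [0.2, -0.1, 0.2]
finger_gap: 0.5
finger_force: 0.0
```

Request:
send_rows:
  series:
    - [[0,-40,0],0,1]
    - [[0,-40,0],0,1]
    - [[0,-40,0],0,1]
    - [[0,-40,0],0,1]
    - [[0,-40,0],0,1]
    - [[0,-40,0],0,1]
    - [[0,-40,0],0,1]
    - [[0,-40,0],0,1]
    - [[0,0,0],0,1]
    - [[0,0,0],0,1]

```text
clock: 4.0
eef_pos: [535.5, -219.3, 526.9]
eef_rot: [3.141, -0.001, 2.913]
wrist_force: [0.1, 1.0, 0.0]
finger_gap: 0.4
finger_force: 0.0
```

Request:
send_rows:
  series:
    - [[13,-18,-35],0,1]
    - [[0,0,-45],0,1]
    - [[0,0,-45],0,1]
    - [[0,0,-45],0,1]
    - [[0,0,-35],0,1]
    - [[0,0,0],0,1]
    - [[0,0,0],0,1]

```text
clock: 4.7
eef_pos: [548.9, -235.9, 324.1]
eef_rot: [-3.141, 0.001, 2.916]
wrist_force: [0.1, -0.2, -0.3]
finger_gap: 0.5
finger_force: 0.0
```

Run:
```python
from h import *
print(read_state()["eef_pos"],read_state()["wrist_force"])
look(["lid_press","rocker_on_end","start_top","lid_hinge","centrifuge"],"b")
a=cv2.imread('pics/b_side.png');b=cv2.imread('pics/b_top.png')
cv2.imwrite('pics/bb.png',cv2.resize(np.hstack([a[30:330,130:400],b[30:330,130:400]]),(800,444)))
```

```text
[ 548.92069183 -235.92450243  324.13874704] [ 0.10390962 -0.17673951 -0.33967544]
side rocker_on_end [ 474. -137.  110.] 0.68 [217. 174.]
side start_top [ 451. -192.  103.] 0.55 [217. 188.]
side lid_hinge [ 537. -235.    3.] 0.32 [264. 229.]
side centrifuge [ 538. -235.    4.] 0.84 [265. 228.]
top lid_press [ 547. -233.  194.] 0.72 [254. 179.]
top start_top [ 449. -188.  101.] 0.42 [235. 241.]
top start_top [ 546. -237.  194.] 0.22 [256. 180.]
top centrifuge [ 536. -236.   -0.] 0.81 [263. 207.]
top centrifuge [ 571. -401.   -3.] 0.31 [337. 191.]
```

View pics/bb.png

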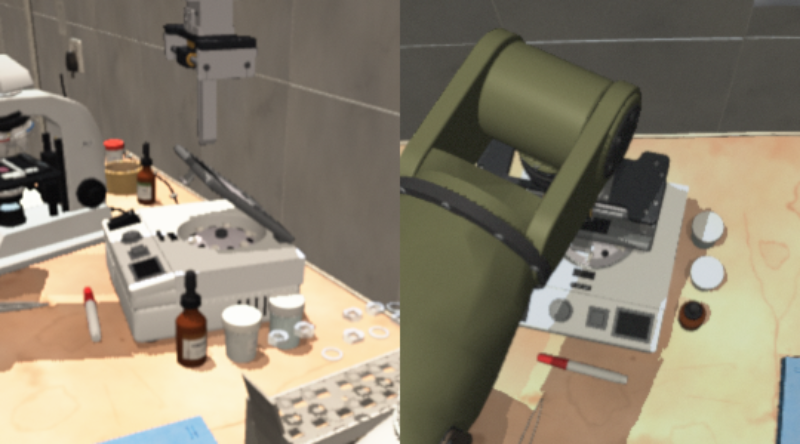

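Both views agree: the closed fingertips stand over the lid's press strip and clear of everything. I'll press down along the lid's arc.

Request:
send_rows:
  series:
    - [[0,0,-27],0,1]
    - [[-1,0,-16],0,1]
    - [[-7,2,-11],0,1]
    - [[-6,1,-11],0,1]
    - [[-4,1,-12],0,1]
    - [[-4,1,-11],0,1]
    - [[-4,1,-10],0,1]
    - [[0,0,0],0,1]
    - [[0,0,0],0,1]

```text
clock: 6.2
eef_pos: [522.7, -230.9, 224.8]
eef_rot: [-3.141, 0.001, 2.915]
wrist_force: [3.1, -0.4, 4.6]
finger_gap: 0.4
finger_force: 1.8
```

Request:
send_rows:
  series:
    - [[-2,0,-4],0,1]
    - [[-1,0,-4],0,1]
    - [[-1,0,-4],0,1]
    - [[0,0,-2],0,1]
    - [[0,0,0],0,1]
    - [[0,0,0],0,1]

```text
clock: 6.8
eef_pos: [518.3, -230.7, 210.4]
eef_rot: [3.141, -0.001, 2.915]
wrist_force: [-1.0, 1.4, 1.5]
finger_gap: 0.1
finger_force: 0.9
```

Request:
send_rows:
  series:
    - [[0,0,-1],0,1]
    - [[0,0,-1],0,1]
    - [[0,0,0],0,1]
    - [[0,0,0],0,1]

```text
clock: 7.2
eef_pos: [518.5, -230.8, 208.6]
eef_rot: [-3.142, -0.0, 2.915]
wrist_force: [-1.9, 0.9, 4.0]
finger_gap: 0.5
finger_force: 1.8
```

Request:
send_rows:
  series:
    - [[0,0,-2],0,1]
    - [[0,0,-2],0,1]
    - [[0,0,0],0,1]
    - [[0,0,0],0,1]

```text
clock: 7.6
eef_pos: [518.5, -230.8, 204.9]
eef_rot: [-3.141, 0.0, 2.915]
wrist_force: [-4.5, 1.2, 7.5]
finger_gap: 0.5
finger_force: 3.5
```

Run:
```python
from h import *
look(["lid_press","rocker_on_end","start_top","lid_hinge","centrifuge"],"c")
a=cv2.imread('pics/c_side.png');b=cv2.imread('pics/c_top.png')
cv2.imwrite('pics/cc.png',cv2.resize(np.hstack([a[110:290,190:350],b[110:290,190:350]]),(800,450),interpolation=cv2.INTER_CUBIC))
```

```text
side lid_press [ 515. -227.  110.] 0.68 [253. 184.]
side rocker_on_end [ 477. -134.  111.] 0.69 [218. 172.]
side start_top [ 451. -194.  103.] 0.68 [217. 188.]
side lid_hinge [ 640. -260.  112.] 0.83 [312. 177.]
side centrifuge [ 539. -235.    0.] 0.58 [265. 229.]
side centrifuge [ 444. -377.   -4.] 0.56 [258. 277.]
top lid_press [ 516. -226.  107.] 0.77 [254. 207.]
top start_top [ 445. -378.   -4.] 0.74 [328. 247.]
top lid_hinge [ 641. -258.  105.] 0.96 [270. 146.]
top lid_hinge [ 437. -239.  105.] 0.49 [261. 247.]
top centrifuge [ 534. -238.    3.] 0.58 [264. 208.]
top centrifuge [ 506. -396.    1.] 0.19 [336. 219.]
```

View pics/cc.png

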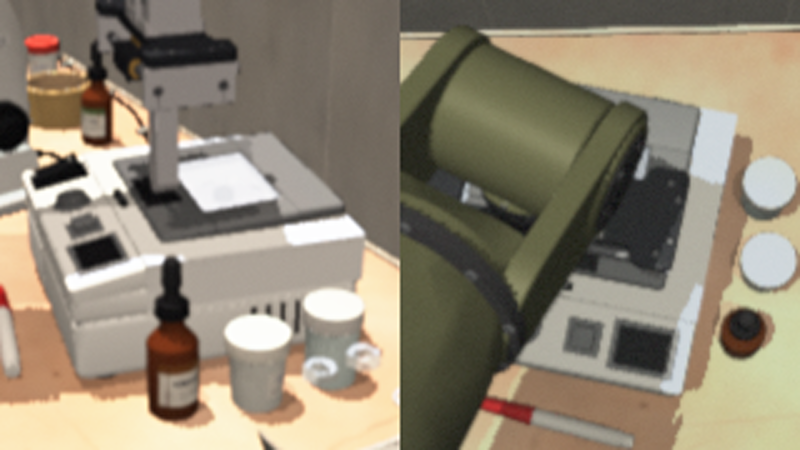

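The lid looks shut or nearly so, with the tip on the pad. The force is still low, so I'll press further to be sure it's on its stop.

Request:
send_rows:
  series:
    - [[0,0,-2],0,1]
    - [[0,0,-2],0,1]
    - [[0,0,0],0,1]
    - [[0,0,0],0,1]

```text
clock: 8.6
eef_pos: [518.6, -230.8, 201.2]
eef_rot: [-3.141, 0.001, 2.915]
wrist_force: [-4.7, 1.3, 9.4]
finger_gap: 0.2
finger_force: 5.1
```

Request:
send_rows:
  series:
    - [[0,0,-1],0,1]
    - [[0,0,-1],0,1]
    - [[0,0,-1],0,1]
    - [[0,0,0],0,1]
    - [[0,0,0],0,1]

```text
clock: 9.1
eef_pos: [518.7, -230.9, 198.6]
eef_rot: [-3.141, 0.001, 2.915]
wrist_force: [-5.3, 1.9, 11.3]
finger_gap: 0.4
finger_force: 6.4
```

Request:
send_rows:
  series:
    - [[0,0,10],0,1]
    - [[0,0,20],0,1]
    - [[0,0,20],0,1]
    - [[0,0,0],0,1]
    - [[0,0,0],0,1]

```text
clock: 9.6
eef_pos: [518.5, -230.7, 247.0]
eef_rot: [-3.142, 0.0, 2.915]
wrist_force: [-1.0, -0.4, -1.0]
finger_gap: 0.6
finger_force: 0.0
```

Run:
```python
from h import *
print(read_state()["eef_pos"],read_state()["wrist_force"])
look(["lid_press","lid_hinge"],"d")
a=cv2.imread('pics/d_side.png');b=cv2.imread('pics/d_top.png')
cv2.imwrite('pics/dd.png',cv2.resize(np.hstack([a[110:290,190:350],b[110:290,190:350]]),(800,450),interpolation=cv2.INTER_CUBIC))
```

```text
[ 518.48877625 -230.7457414   247.01181923] [-1.00483538 -0.36367897 -0.99964105]
side lid_press [ 514. -226.  118.] 0.9 [252. 181.]
side lid_hinge [ 640. -257.  116.] 0.94 [311. 175.]
top lid_press [ 513. -228.  114.] 0.75 [255. 207.]
top lid_press [ 505. -396.    2.] 0.47 [336. 219.]
```

View pics/dd.png

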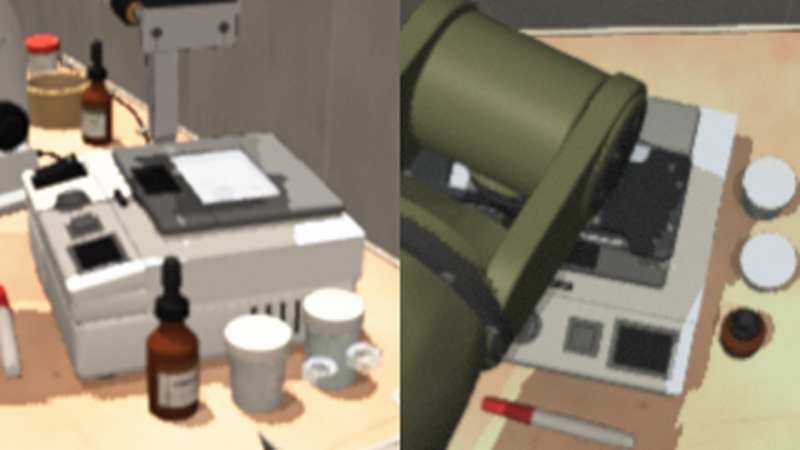

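The lid looks flat, but that doesn't prove the catch holds. I'll overlay the model outlines for θ = 0 and for the sprung-up case.

Run:
```python
from h import *
p=camera("side");M=np.array(p["camera_from_world"]);K=np.array([[p["fx"],0,p["cx"]],[0,p["fy"],p["cy"]],[0,0,1.]])
H=np.array([638.5,-258.3,108.5]);a=np.radians(-13);X=np.array([np.cos(a),np.sin(a),0]);Y=np.array([-X[1],X[0],0]);Z=np.array([0,0,1.])
def proj(P): return cv2.projectPoints(np.array(P),cv2.Rodrigues(M[:3,:3])[0],M[:3,3],K,np.array(p["dist"]))[0].reshape(-1,2)
out=[]
c=cv2.imread("pics/c_side.png")
for n,im0 in(("c",c),("d",p["color"])):
    S=5;im=cv2.resize(im0[150:220,220:300],None,fx=S,fy=S,interpolation=cv2.INTER_CUBIC)
    for t,col in((0,(0,0,255)),(.1,(0,255,0))):
        P=[H-X*(r*np.cos(t)-h*np.sin(t)*1)+Y*y+Z*(r*np.sin(t)+h*np.cos(t)) for r,y,h in((150,-85,6),(150,85,6),(150,-85,-6),(20,-85,6))]
        q=((proj(P)-[220,150])*S).astype(int)
        for i,j in((0,1),(0,2),(0,3)): cv2.line(im,tuple(map(int,q[i])),tuple(map(int,q[j])),col,1)
    out.append(im)
cv2.imwrite("pics/ee.png",np.hstack(out))
```

```text
(no output)
```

View pics/ee.png

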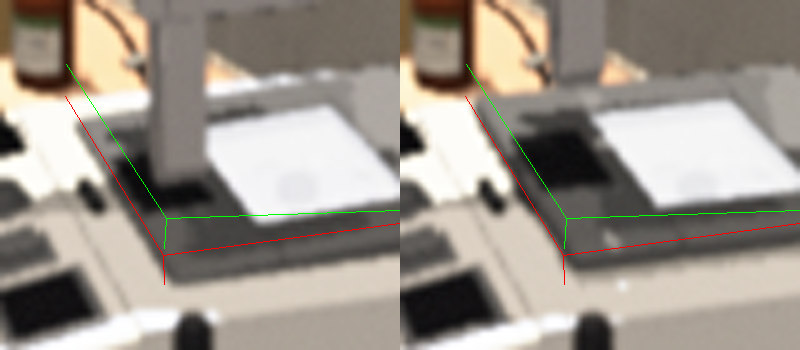

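Run:
```python
from h import *
p=camera("side");d=p["color"]
a=cv2.imread("pics/a_side.png");b=cv2.imread("pics/b_side.png");c=cv2.imread("pics/c_side.png");e=cv2.imread("pics/d_side.png")
M=np.array(p["camera_from_world"]);K=np.array([[p["fx"],0,p["cx"]],[0,p["fy"],p["cy"]],[0,0,1.]])
q=cv2.projectPoints(np.array([[487.,-223,105],[480.2,-221.4,105]]),cv2.Rodrigues(M[:3,:3])[0],M[:3,3],K,np.array(p["dist"]))[0];print(q.ravel().round(1))
S=10;r=[cv2.resize(i[180:200,225:245],None,fx=S,fy=S,interpolation=cv2.INTER_NEAREST) for i in(a,c,e,d)]
r2=[cv2.resize(i[165:215,225:265],(200,250),interpolation=cv2.INTER_NEAREST) for i in(a,c,e,d)]
cv2.imwrite("pics/ff.png",np.vstack([np.hstack(r),np.hstack(r2)]))
for i in(a,b,c,e,d):
    g=255-cv2.cvtColor(i,cv2.COLOR_BGR2GRAY)[182:197,231:243].astype(float);g[g<150]=0
    y,x=np.mgrid[182:197,231:243];print((g*x).sum()/g.sum(),(g*y).sum()/g.sum(),(g>0).sum())
```

```text
[239.5 188.5 236.2 188.9]
237.60448179271708 189.13165266106444 10
237.87816307403935 189.20524835988755 17
238.72696489039387 188.15736945286045 30
238.42722159730033 187.98470191226096 23
238.42921449471078 187.98424487958587 23
```

View pics/ff.png

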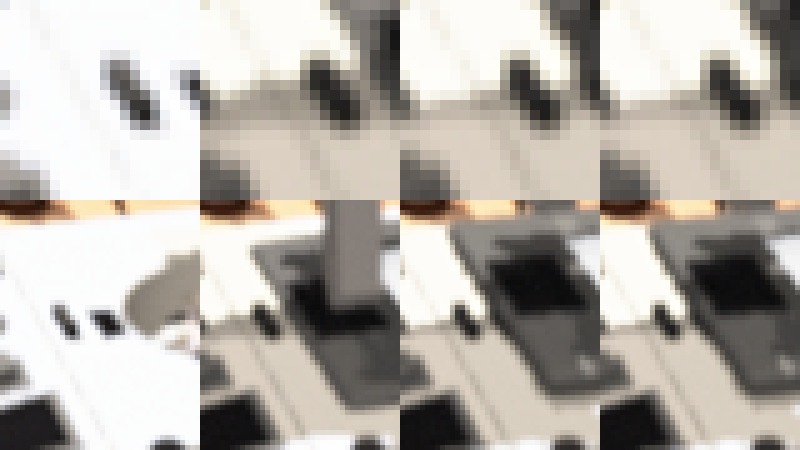

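The catch's thumb piece hasn't moved from its starting place in any of the frames, and the lid now lies flat at about z 115. The lid is caught, so next is the rocker.

Request:
send_rows:
  series:
    - [[0,0,20],0,1]
    - [[-21,32,0],0,1]
    - [[-21,32,0],0,1]
    - [[0,30,0],0,1]
    - [[0,0,-25],0,1]
    - [[0,0,-20],0,1]
    - [[0,0,0],0,1]
    - [[0,0,0],0,1]

```text
clock: 10.8
eef_pos: [476.6, -136.9, 223.1]
eef_rot: [3.142, -0.0, 2.914]
wrist_force: [0.3, -0.6, 0.5]
finger_gap: 0.7
finger_force: 0.0
```

Run:
```python
from h import *
print(read_state()["eef_pos"],read_state()["wrist_force"])
look(["rocker_on_end","start_top","lid_press"],"g",("side",))
a=cv2.imread('pics/g_side.png')
cv2.imwrite('pics/gg.png',cv2.resize(a[110:230,160:320],(800,600),interpolation=cv2.INTER_CUBIC))
```

```text
[ 476.64809776 -136.89596407  223.08530856] [ 0.31561973 -0.62979635  0.54387541]
side rocker_on_end [ 478. -138.  110.] 0.72 [219. 174.]
side start_top [ 451. -193.  104.] 0.55 [218. 187.]
side lid_press [ 511. -228.  117.] 0.67 [251. 181.]
```

View pics/gg.png

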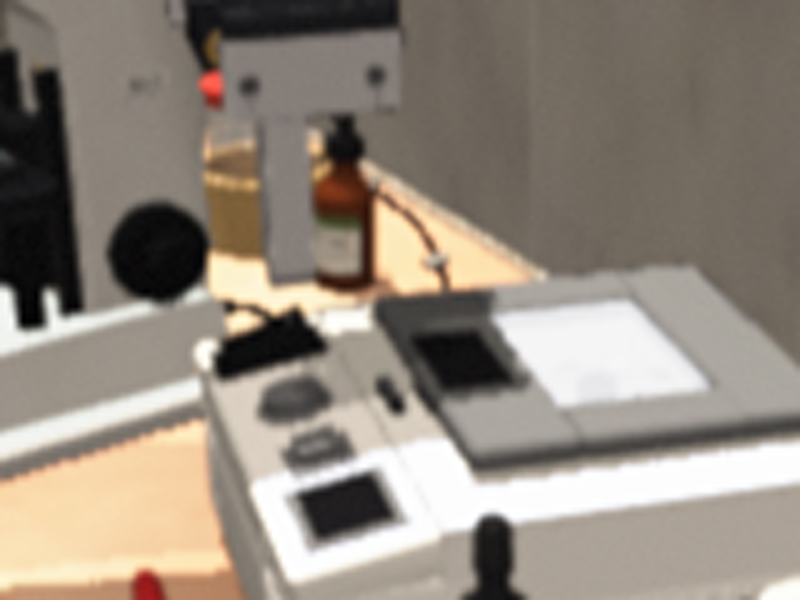

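The view shows the fingertip at crop pixel (288,280), directly over the rocker's raised end at about (297,318). The lid is still lying flat. Pressing now.

Request:
send_rows:
  series:
    - [[0,0,-10],0,1]
    - [[0,0,-3],0,1]
    - [[0,0,-3],0,1]
    - [[0,0,-3],0,1]
    - [[0,0,-2],0,1]
    - [[0,0,0],0,1]

```text
clock: 11.6
eef_pos: [477.1, -136.9, 203.7]
eef_rot: [-3.141, 0.003, 2.915]
wrist_force: [-6.5, 2.1, 27.4]
finger_gap: 0.4
finger_force: 13.6
```

The force is well past 6 N, so it's on the stop. I'll lift, move over the start key and look.

Request:
send_rows:
  series:
    - [[0,0,15],0,1]
    - [[0,0,15],0,1]
    - [[-13,-28,0],0,1]
    - [[-13,-28,0],0,1]
    - [[0,0,-10],0,1]
    - [[0,0,0],0,1]
    - [[0,0,0],0,1]

```text
clock: 12.3
eef_pos: [450.6, -192.2, 221.2]
eef_rot: [3.141, -0.001, 2.915]
wrist_force: [0.3, -0.1, -0.7]
finger_gap: 0.7
finger_force: 0.0
```

Run:
```python
from h import *
print(read_state()["eef_pos"],read_state()["wrist_force"])
look(["rocker_on_end","start_top","lid_press"],"i",("side",))
a=cv2.imread('pics/i_side.png')
cv2.imwrite('pics/ii.png',cv2.resize(a[110:230,160:320],(800,600),interpolation=cv2.INTER_CUBIC))
```

```text
[ 450.59024561 -192.16315701  221.2059807 ] [ 0.25772608 -0.11304999 -0.7037902 ]
side rocker_on_end [ 479. -136.  105.] 0.42 [219. 175.]
side start_top [ 450. -191.  102.] 0.46 [216. 188.]
side lid_press [ 512. -227.  116.] 0.63 [251. 182.]
```

View pics/ii.png

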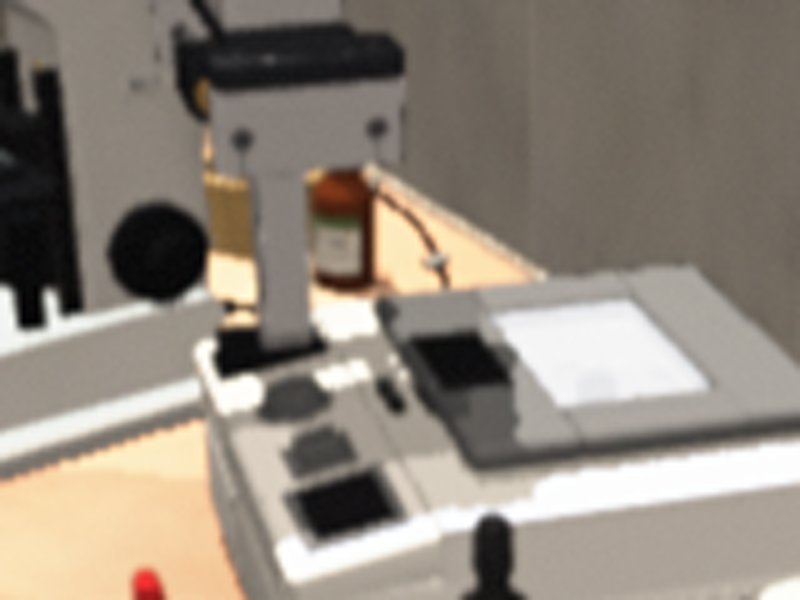

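The fingertip is above the start key. The rocker's far end has dropped from z 110 to about 105 and it lies tipped towards the lid. The lid stays shut. Now I'll press start.

Request:
send_rows:
  series:
    - [[0,0,-15],0,1]
    - [[0,0,-3],0,1]
    - [[0,0,-3],0,1]
    - [[0,0,-3],0,1]
    - [[0,0,0],0,1]
    - [[0,0,0],0,1]

```text
clock: 13.1
eef_pos: [450.9, -192.6, 198.4]
eef_rot: [3.141, 0.001, 2.915]
wrist_force: [-0.2, 2.9, 5.9]
finger_gap: 0.6
finger_force: 3.0
```

Request:
send_rows:
  series:
    - [[0,0,-2],0,1]
    - [[0,0,-1],0,1]
    - [[0,0,0],0,1]
    - [[0,0,0],0,1]

```text
clock: 13.5
eef_pos: [451.1, -192.7, 197.4]
eef_rot: [-3.141, 0.003, 2.915]
wrist_force: [-9.6, 9.1, 32.5]
finger_gap: 0.3
finger_force: 16.8
```

The key is firmly on its stop at 32 N. I'll lift clear and check.

Request:
send_rows:
  series:
    - [[0,0,10],0,1]
    - [[0,0,30],0,1]
    - [[0,0,45],0,1]
    - [[0,0,45],0,1]
    - [[0,0,45],0,1]
    - [[0,0,0],0,1]
    - [[0,0,0],0,1]

```text
clock: 14.2
eef_pos: [450.5, -192.8, 370.1]
eef_rot: [-3.141, 0.002, 2.915]
wrist_force: [0.3, 0.6, -1.7]
finger_gap: 0.5
finger_force: 0.0
```

Run:
```python
from h import *
print(read_state()["eef_pos"],read_state()["wrist_force"])
look(["rocker_on_end","start_top","stop_top","lid_press","sample_pot","sputum_cup","dropper","marker"],"j",("side",))
a=cv2.imread('pics/j_side.png');b=cv2.imread('pics/a_side.png')
f=lambda i:cv2.resize(i[140:230,190:270],(400,450),interpolation=cv2.INTER_CUBIC)
cv2.imwrite('pics/jj.png',np.hstack([f(b),f(a)]))
```

```text
[ 450.49949372 -192.76678103  370.09147522] [ 0.34130319  0.58769595 -1.6794549 ]
side rocker_on_end [ 479. -138.  106.] 0.7 [219. 175.]
side start_top [ 450. -192.  105.] 0.57 [217. 187.]
side stop_top [ 440. -238.  101.] 0.57 [222. 198.]
side stop_top [ 505. -393.    3.] 0.54 [291. 269.]
side lid_press [ 512. -230.  120.] 0.66 [252. 181.]
side lid_press [ 447. -372.   -3.] 0.39 [258. 275.]
side sample_pot [ 572. -396.    2.] 0.83 [321. 260.]
side sputum_cup [ 504. -395.    1.] 0.58 [291. 270.]
side dropper [ 477. -136.  104.] 0.7 [218. 176.]
side dropper [ 444. -376.   -2.] 0.63 [258. 276.]
side marker [ 379. -213.   -2.] 0.62 [192. 245.]
```

View pics/jj.png

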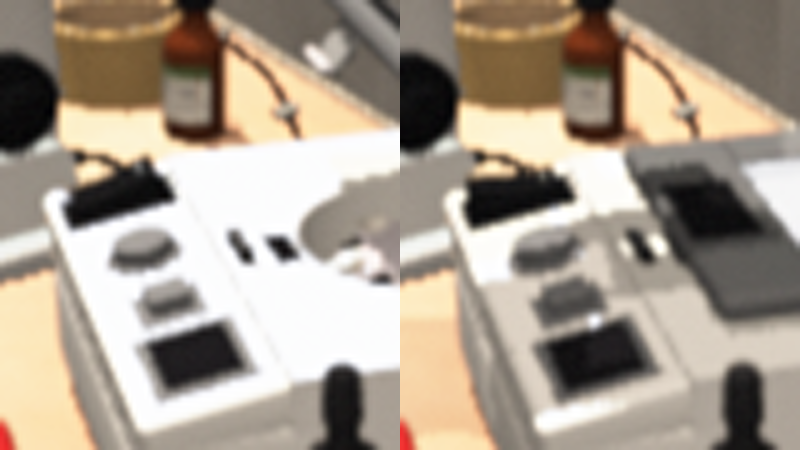

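Compared with the first picture, the rocker is tipped over (right half, about (520,195)), the start key is back out (545,248), the lid is shut with the catch home, and nothing around it has moved.

```bash
python3 -c "
from cell import sign_off; print(sign_off())"
```

```text
the job is handed in; nothing more can be done
None
```

The job is handed in: the final picture shows the lid shut with its catch home, the rocker on, the start key back out and nothing around the machine moved, though the hand-in returned no verdict.

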